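# Pin the tilting specimen stage and hold a test plate flush on its slope

## Robot

A 6-joint arm with a two-finger parallel gripper is mounted at the origin on the work surface. World frame = base frame: x ahead of the robot, y to its left, z up, the work surface at z = 0. Lengths are in m, angles in rad, forces in N, time in s.
With the tool pointing down it reaches from about 0.3 to 1 m from the base axis. Payload 5.1 kg.
Tool frame: the origin (TCP) lies between the finger pads; the fingertips stand 17 mm ahead of it and the grasp point (between the pads) lies 2 mm behind it (arm.tip_extent is the distance from the TCP to the fingertips, in m); z points along the fingers, y is the line along which they close (so a half turn about z gives the same grasp; the last joint's range is limited). The gripper opens to 95 mm and grips with 3 to 60 N. Pads are 20 mm wide; open, the fingers measure 119 mm over their backs; the gripper's body (75 mm by 180 mm) begins 59 mm behind the grasp point.
Start: joints at [1.211, 0.124, 1.65, -0, 1.367, -0.083], TCP at [0.178, 0.625, 0.232] pointing down, gripper open.
Joint ranges: [-2.61, 2.61], [-1.02, 2.33], [0.03, 2.71], [-1.35, 4.49], [0.32, 2.68], [-2.91, 2.91]. Speed limits (rad/s): [2.57, 2.57, 3.14, 3.14, 3.14, 3.14].

## Interface

Orientations are given as [roll, pitch, yaw] about the fixed x, y, z axes, in that order (R = Rz(yaw) Ry(pitch) Rx(roll)).
In Python, from bench import arm gives the robot as it stands. The module is installed in compiled form; this text tells all that it offers.
- The arm moves only by the tool play_rows, never from a script. Its argument "targets" is a list of rows, each a list of 3 entries, a list of its own where there are three numbers: the shift along the tool's x, y, z in m, then the turn, a rotation vector about the tool's x, y, z in degrees, then the finger opening in m, from 0 to 0.0951. A call has 1 to 5 rows; each row shifts and turns the commanded pose from where the row before left it, along the tool's axes as they then stand; what a row does not reach is not made up. A row lasts 1/8 s, in which the tool goes at most 62.5 mm and 10.7 degrees, less where a joint would pass 70% of its speed; a pose out of reach is approached as far as the arm can. A call is refused whole if a number of a shift passes 0.0625 or a number of a turn 10.7, either way. A call with a gripper value outside its range is refused whole. The fingers move at their own pace and stop on an object; "newtons" is the grip in N (left out, the last holds). Time passes only in rows, so rows that do not move let the fingers close. It gives the time, the measured TCP pose, the force, the opening and the grip force at its end, in the units of the state.
- arm.observe(): the state, without advancing time (a new reading comes with each control period).
- arm.read_camera(name): name is "side" or "top" or "wrist"; returns a dict with "color" (384x512x3 uint8, red, green, blue), "z_map" (384x512 float32, m along the optical axis (not along the pixel's ray), 0 where there is no reading), "intrinsics" (3x3 intrinsics, pixels), "position" and "rotation" of the camera in the world; the wrist camera has in their place "hand_eye" (4x4, takes a point from camera to tool coordinates, whose origin is the TCP and whose axes are the flange's). Camera axes: x right, y up, looking along -z (the intrinsics and any distortion apply to the point x, -y, -z); pixel columns grow to the right and rows downward; lengths in m; the calibration is good to about 2 mm. A picture is of the moment at which its call begins: read the wrist's pose just before it.
- arm.sign_off(): hands the job in; it is judged then, once.
The state is a dict: "clock": time; "joint_pos": joint angles; "qvel": joint speeds; "joint_efforts": joint torques, N m; "tcp_pos": TCP position; "orientation": TCP orientation; "contact_force": force on the tool from outside, world axes, zero at the start; "wrist_torque": the same for the moment, N m; "width": finger opening in m; "gripper_force": force on a finger pad.
Only numpy, scipy, OpenCV 4.12 (cv2) and the standard library are available. Lean on these libraries where they do the work, as an engineer would, in place of code of your own. Each camera call takes 0.05 s, during which the arm holds its last target. There are 200 camera calls.

## Task

Lock the tilting specimen stage: take the loose lock pin from its parking block, push it fully home through the ear of the carriage into the base below, and let go of it. Then pick up the steel test plate by its upright tab, tilt it to match the stage's sloped face and press it flush against the middle of that face, long side running up the slope, without slamming or forcing it. Finish while still gripping the plate and pressing it there with about 10 N, and leave the other things on the bench where they stand.

Things in the scene. Friction and masses are not known exactly. Their poses are not given: they have to be found in the camera images.
- stage_base: Grey base of the specimen stage, fixed, 180 x 180 x 30 mm, with a side tab on +y carrying the lower pin hole (14 mm, through). Origin: centre of the underside of the square part; z up; x points away from the robot (turned up to 20 degrees), y to the pin hole's side. The base, the carriage above it and the tilting face stand on one another.
- ear_hole (a point): Mouth of the pin hole (14 mm) in the carriage's steel ear, 115 mm from the stage's centre towards its +y, 44 mm above the bench. Ear 12 mm thick, 2 mm above the base, whose hole is in line below. The carriage can slide 15 mm either way along the base's x; a spring (400 N/m) centres it, holes in line. Unpinned, it gives way when the slope is pressed.
- face_plate: Dark steel tilting face, 120 (x, up the slope) x 94 (y) x 12 mm. Origin: centre of the upper face, 92 mm above the bench. z: outward normal, leaning to the robot's side by 11 to 30 degrees, different each time (hinge along y, clamped: does not yield to pushing). Lower edge nearest the robot. Bright cheeks at y = +-50 to 61 mm rise 9 mm above the origin; upper edge at most 122 mm above the bench.
- lock_pin: Loose steel pin, 0.09 kg, upright: shank 12 mm diameter, 40 mm long, foot tapered to 7 mm; above it a dark round grip, 20 mm diameter, 40 mm tall (z = 40 to 80 mm). Origin: centre of the foot's end, z up to the grip. Starts in the parking block, grip resting on its top. Home in the stage: grip's underside on the ear, foot's end 4 mm above the bench.
- pin_tip (a point): Centre of the end of the pin's foot (the same point as the pin's origin).
- pin_block: Black plastic parking block 70 x 70 x 50 mm, fixed, with one 15 mm hole in the middle of its top. Origin: centre of the underside. It stands to the left or to the right of the stage; the mat with the test plate is on the other side.
- test_plate: Loose steel test plate 70 (x) x 50 (y) x 8 mm (z), 0.2 to 0.4 kg, with an upright tab along the middle of its top: 40 mm long (x), 12 mm thick (y), z = 8 to 42 mm. Origin: centre of the flat underside, z up. Starts flat on a black mat 120 x 100 x 4 mm. Gripped across the tab's thickness it can swivel a little about the closing line when pressed on a slope.
- tube: Bystander: dark steel tube section standing upright, 76 mm diameter, 80 mm tall. Origin: centre of its underside.
- collar: Bystander: dark steel ring lying flat, 90 mm diameter, 35 mm tall. Origin: centre of its underside.
- ref_block: Bystander: bright steel reference disc, 60 mm diameter, 16 mm tall. Origin: centre of its underside.
There are look-alikes about, which are no part of the job. There is more than one size of the test_plate; the one meant has the size given above.

How it is judged:
By the outcome, as a careful person would: the job done as asked, in the order asked, and still so for the second after the job is handed in, while the arm keeps its last pose, push and grip.
It also fails if it takes over 72 s, if anything falls off the work surface, if the arm or the gripper's body presses on something with over 40 N, if the wrist force passes 120 N, or if a joint passes its speed limit or range.

## Working session

There is one attempt and no reset: what is moved stays moved. The work goes in short steps, Python scripts to look and compute and a tool call to move; the robot and the scene stay as the last step left them, time stands still between calls to the robot, and variables do not carry over. Pictures are saved under pics/ and viewed, at most 10 in all, crops included, and the job is handed in when it is done.

Besides the shell and the picture viewer there is one more tool, called after "Emit:" by a JSON object that holds its "method" and its "body", one argument or row to a line. play_rows: Moves the arm, as the interface text tells. Its arguments: {"type":"object","properties":{"targets":{"type":"array"},"newtons":{"type":"number"}},"required":["targets"]}

```bash
mkdir -p pics; cat > h.py <<'E'
import numpy as np, cv2
from bench import arm
from scipy.spatial.transform import Rotation as R
def shot(n):
    o=arm.observe(); c=arm.read_camera(n)
    if n=='wrist':
        T=np.eye(4);T[:3,:3]=R.from_euler('xyz',o['orientation']).as_matrix();T[:3,3]=o['tcp_pos']
        W=T@np.array(c['hand_eye']);c['position']=W[:3,3];c['rotation']=W[:3,:3]
    return c
def cloud(c):
    z=c['z_map'];K=np.array(c['intrinsics']);v,u=np.mgrid[:z.shape[0],:z.shape[1]]
    p=np.stack([(u-K[0,2])/K[0,0]*z,-(v-K[1,2])/K[1,1]*z,-z],-1)
    w=p@np.array(c['rotation']).T+np.array(c['position']); w[z==0]=np.nan
    return w
def save(c,f): cv2.imwrite('pics/'+f,c['color'][:,:,::-1])
E
python3 - <<'E'
from h import *
o=arm.observe();print({k:np.round(v,3).tolist() for k,v in o.items()})
ims=[]
for n in('top','side','wrist'):
    c=shot(n);np.savez(n+'0.npz',**{k:v for k,v in c.items()});ims.append(c['color']);print(n,np.round(c['position'],3),np.round(c['rotation'],2).tolist(),np.round(c['intrinsics'],1).tolist(),[k for k in c], (c['z_map']==0).mean())
    save(c,n+'0.png')
E
```

```text
{'clock': 0.0, 'joint_pos': [1.211, 0.124, 1.652, -0.0, 1.367, -0.083], 'qvel': [-0.001, -0.001, 0.001, 0.0, -0.001, -0.002], 'joint_efforts': [-0.002, -41.76, -35.993, 0.077, 0.049, -0.0], 'tcp_pos': [0.177, 0.625, 0.23], 'orientation': [-3.14, -0.0, 2.865], 'contact_force': [-0.523, 0.353, 0.926], 'wrist_torque': [0.039, -0.041, 0.047], 'gripper_force': 0.0, 'width': 0.096}
top [ 0.299 -0.043  1.667] [0.14, -0.01, -1.6] [[469.5, 0.0, 257.7], [0.0, 469.5, 182.6], [0.0, 0.0, 1.0]] ['color', 'z_map', 'intrinsics', 'position', 'rotation'] 0.003992716471354167
side [0.218 0.761 0.901] [0.82, -0.01, -2.79] [[432.1, 0.0, 263.5], [0.0, 432.1, 192.8], [0.0, 0.0, 1.0]] ['color', 'z_map', 'intrinsics', 'position', 'rotation'] 0.0040740966796875
wrist [0.1   0.647 0.383] [[0.27, -0.92, -0.27], [0.96, 0.26, 0.08], [-0.0, -0.28, 0.96]] [[340.5, 0.0, 244.9], [0.0, 340.5, 190.8], [0.0, 0.0, 1.0]] ['color', 'z_map', 'intrinsics', 'hand_eye', 'position', 'rotation'] 0.003936767578125
```

```bash
sed -i "s/^    return c$/    c['rotation']=np.array(c['rotation']) if np.shape(c['rotation'])==(3,3) else R.from_euler('xyz',c['rotation']).as_matrix()\n    return c/" h.py
python3 - <<'E'
from h import *
for n in('top','side'):
    d=dict(np.load(n+'0.npz'));d['rotation']=R.from_euler('xyz',d['rotation']).as_matrix()
    w=cloud(d);np.save(n+'w.npy',w)
    for r in (60,180,300,370): print(n,r,[np.round(w[r,c],3).tolist() for c in (60,256,450)])
E
```

```text
top 60 [[1.347, 0.975, -0.766], [1.318, -0.086, -0.753], [1.298, -1.143, -0.758]]
top 180 [[0.563, 0.631, 0.02], [0.544, -0.061, 0.035], [0.529, -0.75, 0.025]]
top 300 [[0.148, 0.622, 0.008], [0.129, -0.051, 0.001], [0.121, -0.689, 0.089]]
top 370 [[0.06, 0.37, 0.624], [-0.032, -0.044, 0.291], [-0.121, -0.705, -0.0]]
side 60 [[1.743, -0.682, -0.012], [0.946, -1.13, -0.077], [0.054, -1.279, 0.009]]
side 180 [[1.749, -0.437, -0.549], [0.578, -0.167, 0.031], [0.014, -0.411, 0.004]]
side 300 [[0.876, 0.377, 0.001], [0.433, 0.213, 0.002], [0.138, 0.508, 0.582]]
side 370 [[0.76, 0.518, 0.002], [0.372, 0.373, 0.001], [0.118, 0.535, 0.517]]
```

View pics/top0.png

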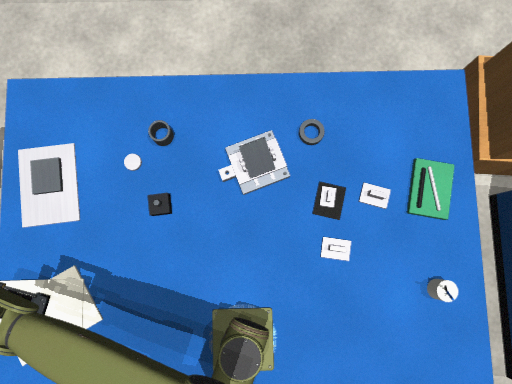

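View pics/side0.png

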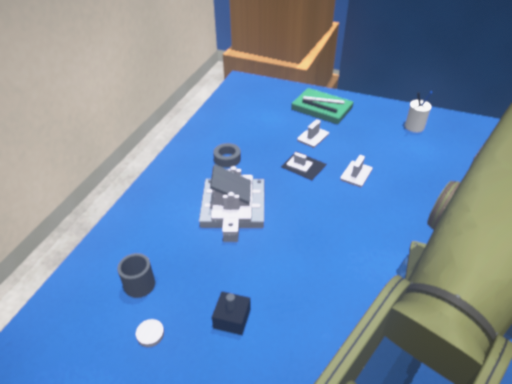

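Top: stage at (257,160), ear hole near (227,174), parking block with pin (159,203), mat with plate (329,200); look-alike plates at (375,195), (336,248). Side shows the same, block at (231,312), mat (303,165).

```bash
python3 - <<'E'
from h import *
for n,pts in (('top',[(159,203),(152,196),(168,212),(227,174),(257,160),(275,152),(243,160),(329,200),(327,194),(333,196),(159,133),(312,131)]),('side',[(231,298),(231,312),(231,227),(228,184),(300,160),(303,165)])):
    w=np.load(n+'w.npy')
    for u,v in pts: print(n,u,v,np.round(w[v,u],3))
w=np.load('topw.npy')
# pin grip top: z>0.07 near block
def blob(name,m):
    q=w[m];print(name,m.sum(),np.round(np.nanmean(q,0),4),np.round(np.nanmin(q,0),3),np.round(np.nanmax(q,0),3))
V,U=np.mgrid[:384,:512]
box=lambda a,b,c,d:(U>=a)&(U<b)&(V>=c)&(V<d)
Z=w[...,2]
blob('pin',box(140,180,185,222)&(Z>.075))
blob('blk',box(140,180,185,222)&(Z>.04)&(Z<.06))
blob('ear',box(215,238,163,184)&(Z>.03)&(Z<.06))
blob('tab',box(310,349,180,220)&(Z>.035))
blob('plate',box(310,349,180,220)&(Z>.009)&(Z<.02))
m=box(248,266,147,170);q=w[m];A=np.c_[q[:,:2],np.ones(len(q))];s=np.linalg.lstsq(A,q[:,2],rcond=None)[0];print('face',s,np.degrees(np.arctan(np.hypot(*s[:2]))),np.degrees(np.arctan2(s[1],s[0])))
E
```

```text
top 159 203 [0.466 0.27  0.079]
top 152 196 [0.495 0.3   0.049]
top 168 212 [0.438 0.245 0.049]
top 227 174 [0.566 0.04  0.048]
top 257 160 [ 0.605 -0.065  0.089]
top 275 152 [ 0.64  -0.13   0.048]
top 243 160 [ 0.616 -0.017  0.036]
top 329 200 [ 0.466 -0.313  0.043]
top 327 194 [ 0.488 -0.308  0.036]
top 333 196 [ 0.484 -0.334  0.007]
top 159 133 [ 0.73   0.287 -0.   ]
top 312 131 [ 0.724 -0.27   0.004]
side 231 298 [0.465 0.282 0.091]
side 231 312 [0.462 0.292 0.053]
side 231 227 [0.565 0.053 0.048]
side 228 184 [ 0.616 -0.051  0.1  ]
side 300 160 [ 0.48  -0.309  0.03 ]
side 303 165 [ 0.468 -0.306  0.015]
pin 34 [0.4675 0.2787 0.0873] [0.459 0.27  0.078] [0.476 0.288 0.095]
blk 382 [0.4681 0.2781 0.0493] [0.432 0.242 0.041] [0.507 0.317 0.06 ]
ear 225 [0.5761 0.0329 0.0434] [0.547 0.004 0.032] [0.605 0.072 0.052]
tab 46 [ 0.4827 -0.3124  0.0446] [ 0.463 -0.322  0.035] [ 0.501 -0.303  0.051]
plate 262 [ 0.4774 -0.3142  0.0124] [ 0.406 -0.373  0.009] [ 0.528 -0.251  0.019]
 ** On entry to DLASCL parameter number  4 had an illegal value
 ** On entry to DLASCL parameter number  4 had an illegal valueTraceback (most recent call last):
  File "<stdin>", line 17, in <module>
    x, resids, rank, s = _umath_linalg.lstsq(a, b, rcond,
                         ~~~~~~~~~~~~~~~~~~~^^^^^^^^^^^^^
                                             signature=signature)
                                             ^^^^^^^^^^^^^^^^^^^^
    raise LinAlgError("SVD did not converge in Linear Least Squares")
numpy.linalg.LinAlgError: SVD did not converge in Linear Least Squares
```

```bash
python3 - <<'E'
from h import *
c=arm.read_camera('wrist');print(np.round(c['hand_eye'],4).tolist())
d=cv2.imread('pics/top0.png')[120:225,140:350];cv2.imwrite('pics/topcrop.png',cv2.resize(d,None,fx=3.8,fy=3.8,interpolation=cv2.INTER_CUBIC))
E
```

```text
[[0.0006, 0.9591, 0.2831, 0.0804], [1.0, -0.0004, -0.0007, 0.0], [-0.0005, 0.2831, -0.9591, -0.153], [0.0, 0.0, 0.0, 1.0]]
```

```bash
cat >> h.py <<'E'
def plan(p,rpy,n=None,g=None,q0=None):
    """rows in tool axes from the measured pose to p, rpy (degrees)"""
    o=arm.observe();P=np.array(o['tcp_pos']);A=R.from_euler('xyz',o['orientation'])
    B=R.from_euler('xyz',rpy,degrees=True);d=np.array(p)-P;rv=(A.inv()*B).as_rotvec(degrees=True)
    n=n or max(1,int(np.ceil(max(np.linalg.norm(d)/.06,np.linalg.norm(rv)/10.5))))
    for i in range(n):
        Ai=A*R.from_rotvec(rv*i/n,degrees=True)
        print([np.round(Ai.inv().apply(d/n),4).tolist(),np.round(rv/n,2).tolist(),g])
def st():
    o=arm.observe();print(round(o['clock'],2),np.round(o['tcp_pos'],4),np.round(np.degrees(o['orientation']),2),'F',np.round(o['contact_force'],1),'T',np.round(o['wrist_torque'],2),'w',round(o['width'],4),'g',round(o['gripper_force'],1),'j',np.round(o['joint_pos'],2))
E
python3 - <<'E'
from h import *
plan([.467,.278,.23],[180,0,110],g=.095)
E
```

```text
[[-0.0467, -0.0318, 0.0001], [-0.01, 0.0, 6.77], 0.095]
[[-0.0501, -0.0261, 0.0001], [-0.01, 0.0, 6.77], 0.095]
[[-0.0528, -0.02, 0.0001], [-0.01, 0.0, 6.77], 0.095]
[[-0.0548, -0.0137, 0.0001], [-0.01, 0.0, 6.77], 0.095]
[[-0.056, -0.0071, 0.0001], [-0.01, 0.0, 6.77], 0.095]
[[-0.0565, -0.0005, 0.0001], [-0.01, 0.0, 6.77], 0.095]
[[-0.0561, 0.0062, 0.0001], [-0.01, 0.0, 6.77], 0.095]
[[-0.055, 0.0128, 0.0001], [-0.01, 0.0, 6.77], 0.095]
```

View pics/topcrop.png

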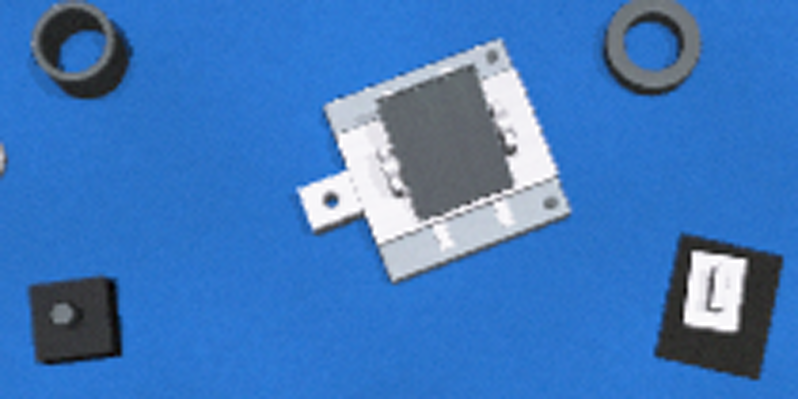

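The crop shows ear hole at crop (332,199), pin grip at (62,314), plate tab at (714,290).

Emit:
{"method": "play_rows", "body": {
  "targets": [
    [[-0.0467, -0.0318, 0], [0, 0, 6.77], 0.095],
    [[-0.05, -0.026, 0], [0, 0, 6.77], 0.095],
    [[-0.053, -0.02, 0], [0, 0, 6.77], 0.095],
    [[-0.055, -0.0137, 0], [0, 0, 6.77], 0.095],
    [[-0.056, -0.007, 0], [0, 0, 6.77], 0.095]
  ]
}}

```text
clock: 0.82
tcp_pos: [0.3597, 0.4068, 0.2315]
orientation: [3.141, 0.0, 2.27]
contact_force: [0.8, 1.1, 1.1]
width: 0.095
gripper_force: 0.0
```

Emit:
{"method": "play_rows", "body": {
  "targets": [
    [[-0.0565, -0.0005, 0], [0, 0, 6.77], 0.095],
    [[-0.056, 0.006, 0], [0, 0, 6.77], 0.095],
    [[-0.055, 0.0128, 0], [0, 0, 6.77], 0.095],
    [[0, 0, 0], [0, 0, 0], 0.095],
    [[0, 0, 0], [0, 0, 0], 0.095]
  ]
}}

```text
clock: 1.45
tcp_pos: [0.4669, 0.2784, 0.2314]
orientation: [-3.141, -0.0, 1.92]
contact_force: [0.3, 0.5, -0.6]
width: 0.0948
gripper_force: 0.0
```

```bash
python3 - <<'E'
from h import *
st()
c=shot('wrist');save(c,'w1.png');w=cloud(c);np.save('w1.npy',w)
Z=w[...,2]
near=np.hypot(w[...,0]-.467,w[...,1]-.278)<.06
for lo,hi in((.08,.1),(.045,.055)):
    m=near&(Z>lo)&(Z<hi);q=w[m];print(m.sum(),np.median(q,0),q.min(0),q.max(0),(q.min(0)+q.max(0))/2)
E
```

```text
1.45 [0.4669 0.2784 0.2314] [-1.7996e+02 -3.0000e-02  1.0999e+02] F [ 0.3  0.5 -0.6] T [-0.05  0.03 -0.01] w 0.0948 g 0.0 j [ 0.44 -0.11  1.89  0.    1.37  0.09]
404 [0.4662502  0.28174754 0.08949627] [0.45687887 0.27093575 0.08006042] [0.4764627  0.29063432 0.09170194] [0.46667078 0.28078503 0.08588118]
4224 [0.46444406 0.28530742 0.04973359] [0.42873022 0.24249622 0.04503274] [0.50463637 0.31879238 0.05491633] [0.4666833  0.2806443  0.04997453]
```

View pics/w1.png

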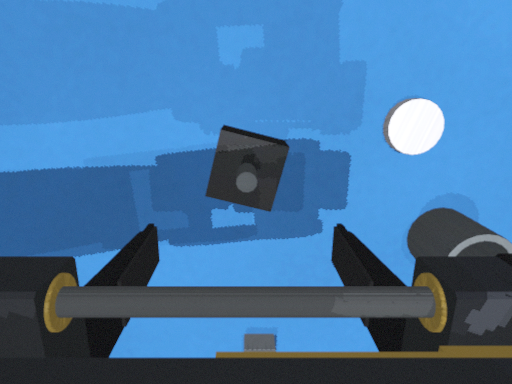

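The wrist view shows the block at about (245,168) with the pin grip's top at (247,180), between the fingers' line, z 0.0895.

```bash
python3 - <<'E'
from h import *
plan([.4667,.2803,.073],[180,0,110],n=5,g=.05)
E
```

```text
[[0.0002, 0.0001, 0.0317], [-0.01, -0.0, 0.01], 0.05]
[[0.0002, 0.0001, 0.0317], [-0.01, -0.0, 0.01], 0.05]
[[0.0002, 0.0001, 0.0317], [-0.01, -0.0, 0.01], 0.05]
[[0.0003, 0.0001, 0.0317], [-0.01, -0.0, 0.01], 0.05]
[[0.0003, 0.0001, 0.0317], [-0.01, -0.0, 0.01], 0.05]
```

Emit:
{"method": "play_rows", "body": {
  "targets": [
    [[0.001, 0, 0.035], [0, 0, 0], 0.06],
    [[0.001, 0, 0.035], [0, 0, 0], 0.05],
    [[0, 0, 0.035], [0, 0, 0], 0.05],
    [[0, 0, 0.03], [0, 0, 0], 0.05],
    [[0, 0, 0.0235], [0, 0, 0], 0.05]
  ],
  "newtons": 30
}}

```text
clock: 2.12
tcp_pos: [0.4648, 0.2814, 0.0716]
orientation: [-3.14, -0.0, 1.923]
contact_force: [0.1, -0.2, 0.7]
width: 0.0524
gripper_force: 0.0
```

Emit:
{"method": "play_rows", "body": {
  "targets": [
    [[0, 0, 0], [0, 0, 0], 0.03],
    [[0, 0, 0], [0, 0, 0], 0.025],
    [[0, 0, 0], [0, 0, 0], 0.01],
    [[0, 0, 0], [0, 0, 0], 0.01],
    [[0, 0, 0], [0, 0, 0], 0.01]
  ]
}}

```text
clock: 2.75
tcp_pos: [0.4673, 0.2807, 0.0746]
orientation: [3.139, -0.001, 1.919]
contact_force: [-1.8, 0.6, 5.4]
width: 0.0192
gripper_force: 30.0
```

Emit:
{"method": "play_rows", "body": {
  "targets": [
    [[0, 0, -0.015], [0, 0, 0], 0.01],
    [[0, 0, -0.03], [0, 0, 0], 0.01],
    [[0, 0, -0.04], [0, 0, 0], 0.01],
    [[0, 0, -0.035], [0, 0, 0], 0.01],
    [[0, 0, -0.01], [0, 0, 0], 0.01]
  ]
}}

```text
clock: 3.38
tcp_pos: [0.4677, 0.2805, 0.2065]
orientation: [3.137, -0.0, 1.919]
contact_force: [-0.0, 0.0, -0.6]
width: 0.0197
gripper_force: 30.0
```

Emit:
{"method": "play_rows", "body": {
  "targets": [
    [[-0.035, 0.002, 0], [0, 0, 0], 0.01],
    [[-0.06, 0.002, 0], [0, 0, 0], 0.01],
    [[-0.06, 0.002, 0], [0, 0, 0], 0.01],
    [[-0.06, 0.002, 0], [0, 0, 0], 0.01],
    [[-0.045, 0.002, 0], [0, 0, 0], 0.01]
  ]
}}

```text
clock: 4.0
tcp_pos: [0.5644, 0.0368, 0.2016]
orientation: [-3.139, -0.001, 1.918]
contact_force: [0.7, 1.2, -0.2]
width: 0.0197
gripper_force: 30.0
```

Emit:
{"method": "play_rows", "body": {
  "targets": [
    [[0, 0, 0], [0, 0, 0], 0.01],
    [[0, 0, 0], [0, 0, 0], 0.01],
    [[0, 0, 0], [0, 0, 0], 0.01]
  ]
}}

```text
clock: 4.38
tcp_pos: [0.5641, 0.0403, 0.2025]
orientation: [-3.141, -0.001, 1.921]
contact_force: [0.1, 0.1, -0.0]
width: 0.0197
gripper_force: 30.0
```

```bash
python3 - <<'E'
from h import *
st()
c=shot('wrist');save(c,'w2.png');w=cloud(c);np.save('w2.npy',w);np.savez('w2c.npz',**c)
for n in('top','side'):
    d=shot(n);np.savez(n+'2.npz',**d)
E
```

```text
4.38 [0.5641 0.0403 0.2025] [-1.7994e+02 -3.0000e-02  1.1007e+02] F [ 0.1  0.1 -0. ] T [-0.05  0.01  0.01] w 0.0197 g 30.0 j [-0.02 -0.04  1.87  0.    1.31 -0.37]
```

View pics/w2.png

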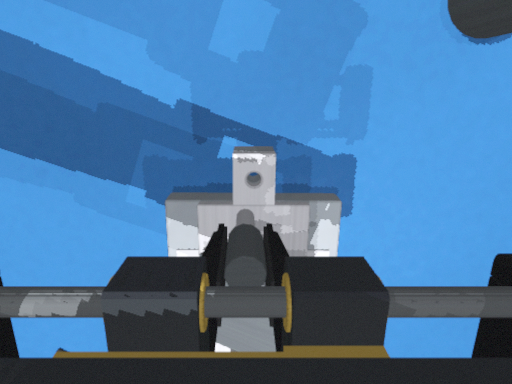

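Wrist view: ear hole at about (254,179), pin foot's end near (245,212), stage edges nearly aligned with the image.

```bash
cat >> h.py <<'E'
def ray(c,u,v,z):
    K=np.array(c['intrinsics']);d=np.array(c['rotation'])@np.array([(u-K[0,2])/K[0,0],-(v-K[1,2])/K[1,1],-1])
    p=np.array(c['position']);return p+d*(z-p[2])/d[2]
E
python3 - <<'E'
from h import *
c=dict(np.load('w2c.npz'));w=cloud(c);g=cv2.cvtColor(c['color'],cv2.COLOR_RGB2GRAY)
print(g[165:192,240:270:2])
print('depth ear',np.round(w[170,240],4),np.round(w[190,262],4))
print('hole',ray(c,254,179,.044))
# pin tip: z near .13-.14
m=(w[...,2]>.125)&(w[...,2]<.18)&(np.mgrid[:384,:512][1]>230)&(np.mgrid[:384,:512][1]<262)
vs,us=np.nonzero(m);print('tip rows',vs.min(),vs.max())
for v in range(205,236,2):
    r=us[vs==v]; print(v,r.min() if len(r) else 0,r.max() if len(r) else 0,np.round(np.nanmedian(w[v,240:250],0),4))
E
```

```text
[[182 184 183 184 182 182 184 181 185 183 180 185 183 182 186]
 [182 184 182 183 183 183 183 182 184 183 182 183 182 184 183]
 [183 183 183 183 182 181 183 181 184 183 181 183 182 183 182]
 [182 183 182 181 183 183 182 182 185 182 180 183 183 183 182]
 [182 183 184 182 182 183 184 182 185 183 181 185 183 183 183]
 [182 183 183 183 181 182 175 172 180 183 181 184 183 184 181]
 [181 183 183 183 181 166 159 158 162 174 182 183 184 183 182]
 [182 186 183 184 165 139 119 107 132 161 176 183 182 183 181]
 [183 184 183 177 152 108  78  69  91 136 164 184 183 183 181]
 [182 184 183 166 135  79  72  73  74  99 153 179 183 183 181]
 [181 182 183 158 109  87  74  81  89  89 140 177 183 184 181]
 [181 184 180 147  93  90  88  92  91  89 123 169 183 182 180]
 [181 183 176 138  89  91  94  95  91  89 108 161 181 182 181]
 [182 184 171 135  89  92  92  91  89  91 102 159 183 183 180]
 [182 183 170 133  92  91  92  90  90  87 107 160 181 183 181]
 [182 183 171 141 101  90  89  91  92  97 115 160 181 182 182]
 [182 183 174 141 110  96  92  91  94 111 125 160 182 183 182]
 [182 183 174 150 111 108 101
[... 562 characters left out ...]
2 183 180 181 182 183 183 183 181 184]]
depth ear [0.5565 0.0469 0.0437] [0.5828 0.0358 0.044 ]
hole [0.57181418 0.04330373 0.044     ]
tip rows 208 235
205 0 0 [0.5723 0.0158 0.0433]
207 0 0 [0.573  0.0139 0.0437]
209 241 248 [0.5623 0.0452 0.144 ]
211 238 251 [0.5616 0.0456 0.1477]
213 237 252 [0.5618 0.0454 0.1516]
215 236 253 [0.5617 0.0455 0.1547]
217 236 253 [0.5617 0.0453 0.1582]
219 236 253 [0.5618 0.0453 0.1621]
221 236 253 [0.5618 0.0454 0.1658]
223 236 253 [0.5617 0.0456 0.1688]
225 235 254 [0.5604 0.0491 0.1812]
227 233 255 [0.5605 0.0489 0.1843]
229 258 258 [0.5601 0.0491 0.1875]
231 0 0 [0.5607 0.0492 0.1899]
233 260 260 [0.5605 0.0489 0.1923]
235 261 261 [0.5604 0.0493 0.1955]
```

Emit:
{"method": "play_rows", "body": {
  "targets": [
    [[0.0006, 0.0085, 0.02], [0, 0, 0], 0.01],
    [[0, 0, 0.03], [0, 0, 0], 0.01],
    [[0, 0, 0.02], [0, 0, 0], 0.01],
    [[0, 0, 0], [0, 0, 0], 0.01],
    [[0, 0, 0], [0, 0, 0], 0.01]
  ]
}}

```text
clock: 5.15
tcp_pos: [0.5731, 0.0427, 0.1338]
orientation: [3.141, 0.0, 1.92]
contact_force: [0.7, -0.7, -1.1]
width: 0.0192
gripper_force: 30.0
```

```bash
python3 - <<'E'
from h import *
st()
c=shot('wrist');w=cloud(c);np.savez('w3c.npz',**c);g=cv2.cvtColor(c['color'],cv2.COLOR_RGB2GRAY)
cv2.imwrite('pics/w3.png',cv2.resize(c['color'][90:260,190:310,::-1],None,fx=3,fy=3))
for h in (.075,.08,.085,.09,.095):
    m=(abs(w[...,2]-h)<.003)&(np.hypot(w[...,0]-.571,w[...,1]-.045)<.02);print(h,m.sum(),np.round(np.nanmedian(w[m],0),4))
E
```

```text
5.15 [0.5731 0.0427 0.1338] [1.7994e+02 2.0000e-02 1.0998e+02] F [ 0.7 -0.7 -1.1] T [-0.08  0.06  0.04] w 0.0192 g 30.0 j [-0.02  0.04  1.91  0.    1.19 -0.37]
0.075 34 [0.5703 0.0473 0.0758]
0.08 61 [0.5712 0.0475 0.0799]
0.085 59 [0.5706 0.0473 0.0851]
0.09 66 [0.5706 0.0474 0.0902]
0.095 59 [0.5706 0.0475 0.0951]
```

View pics/w3.png

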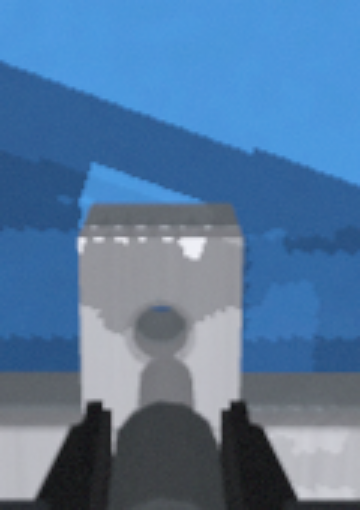

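Crop: hole centred at about full-image (243.5,201), shank at column 245; small offset left to mend.

```bash
python3 - <<'E'
from h import *
c=dict(np.load('w3c.npz'));w=cloud(c);g=cv2.cvtColor(c['color'],cv2.COLOR_RGB2GRAY).astype(int)
print(g[186:208,230:258:1])
ex=np.array([np.cos(np.radians(110)),np.sin(np.radians(110)),0]);ey=np.array([ex[1],-ex[0],0])
p=np.array([.5727,.0418,.044])
for v in (191,192):
    h=ray(c,243.5,v,.044)-.007*ex;print(h,'d tool x,y',(h-p)@ex,(h-p)@ey)
print(np.array([ray(c,u,200,.044)@ey for u in(234,253)])-p@ey)
E
```

```text
[[148 148 150 150 147 147 150 149 150 149 150 151 151 149 149 152 151 152
  151 149 149 149 149 150 152 151 150 151]
 [148 148 149 150 150 148 148 149 149 150 151 150 152 149 151 149 152 153
  150 151 149 149 149 152 151 152 152 151]
 [149 149 150 149 150 149 150 149 149 150 151 149 150 148 149 149 152 150
  150 151 149 149 149 150 150 152 151 152]
 [149 148 149 150 150 148 150 151 147 148 151 149 144 145 149 151 152 150
  149 148 149 151 149 151 151 152 150 150]
 [148 148 150 149 149 148 149 150 151 146 143 142 135 135 136 139 145 148
  149 147 147 150 151 151 151 152 151 149]
 [150 150 151 150 150 147 148 146 138 135 131 133 133 126 129 130 135 135
  139 142 148 149 150 150 151 153 150 151]
 [149 149 150 151 149 147 139 137 132 120 111 104 100  95  95  99 104 119
  131 137 139 147 150 149 150 152 153 151]
 [148 149 147 150 146 139 134 127 118 105  99  93  90  88  87  89  96 103
  114 129 132 139 146 151 151 154 151 152]
 [149 148 149 148 139 134 124 111 100  98  97  99  99  98  99  98  99  97
   99 115 129 135 141 147 153 151 151 150]
 [147 147 147 142 135 129 114  98  98  97  99  
[... 982 characters left out ...]
51 165 170 184 192 191]
 [192 183 167 160 157 134 119 119 118 118 118 116 117 115 116 114 118 117
  119 119 119 131 157 167 171 185 191 191]
 [191 187 173 161 160 146 127 120 122 121 121 121 120 119 122 121 121 122
  121 119 122 147 164 168 177 188 191 192]
 [191 191 181 165 163 159 145 127 120 123 120 123 122 121 123 122 121 123
  121 125 146 161 167 171 183 191 192 191]
 [190 190 188 173 161 164 158 147 126 120 120 121 122 121 123 123 122 120
  132 152 155 161 167 178 188 191 191 192]]
[0.57158349 0.0438241  0.044     ] d tool x,y 0.00228390100282286 -0.00035688965023748093
[0.57184818 0.04309476 0.044     ] d tool x,y 0.0015080146883806207 -0.00035761238876793824
[-0.00748068  0.00675435]
```

Emit:
{"method": "play_rows", "body": {
  "targets": [
    [[0.001, -0.0008, 0.01], [0, 0, 0], 0.01],
    [[0, 0, 0.01], [0, 0, 0], 0.01],
    [[0, 0, 0.007], [0, 0, 0], 0.01],
    [[0, 0, 0.005], [0, 0, 0], 0.01],
    [[0, 0, 0], [0, 0, 0], 0.01]
  ]
}}

```text
clock: 5.82
tcp_pos: [0.5711, 0.0433, 0.1005]
orientation: [-3.141, -0.0, 1.919]
contact_force: [-0.0, -0.7, -1.5]
width: 0.0192
gripper_force: 30.0
```

Emit:
{"method": "play_rows", "body": {
  "targets": [
    [[0, 0, 0.005], [0, 0, 0], 0.01],
    [[0, 0, 0.005], [0, 0, 0], 0.01],
    [[0, 0, 0], [0, 0, 0], 0.01]
  ]
}}

```text
clock: 6.2
tcp_pos: [0.571, 0.0434, 0.0905]
orientation: [-3.14, -0.0, 1.92]
contact_force: [-0.1, 0.7, 0.2]
width: 0.0191
gripper_force: 30.0
```

Emit:
{"method": "play_rows", "body": {
  "targets": [
    [[0, 0, 0.005], [0, 0, 0], 0.01],
    [[0, 0, 0.004], [0, 0, 0], 0.01],
    [[0, 0, 0], [0, 0, 0], 0.01]
  ]
}}

```text
clock: 6.58
tcp_pos: [0.5711, 0.0433, 0.0815]
orientation: [-3.141, -0.0, 1.92]
contact_force: [-0.8, -0.0, -1.1]
width: 0.02
gripper_force: 30.0
```

Tip is about 17 mm above the bench, now entering the base; continue to home.

Emit:
{"method": "play_rows", "body": {
  "targets": [
    [[0, 0, 0.005], [0, 0, 0], 0.01],
    [[0, 0, 0.004], [0, 0, 0], 0.01],
    [[0, 0, 0], [0, 0, 0], 0.01]
  ]
}}

```text
clock: 6.95
tcp_pos: [0.571, 0.0434, 0.0725]
orientation: [-3.141, -0.0, 1.92]
contact_force: [-0.2, -1.0, -0.6]
width: 0.0195
gripper_force: 30.0
```

Emit:
{"method": "play_rows", "body": {
  "targets": [
    [[0, 0, 0.002], [0, 0, 0], 0.01],
    [[0, 0, 0.002], [0, 0, 0], 0.01],
    [[0, 0, 0.001], [0, 0, 0], 0.01],
    [[0, 0, 0], [0, 0, 0], 0.01]
  ]
}}

```text
clock: 7.45
tcp_pos: [0.5718, 0.0435, 0.0686]
orientation: [3.141, 0.0, 1.919]
contact_force: [-0.3, 0.6, 1.5]
width: 0.0196
gripper_force: 30.0
```

Emit:
{"method": "play_rows", "body": {
  "targets": [
    [[0, 0, 0.001], [0, 0, 0], 0.01],
    [[0, 0, 0.001], [0, 0, 0], 0.01],
    [[0, 0, 0], [0, 0, 0], 0.01]
  ]
}}

```text
clock: 7.82
tcp_pos: [0.5726, 0.0437, 0.0686]
orientation: [3.139, 0.0, 1.92]
contact_force: [-4.0, 2.1, 9.7]
width: 0.0197
gripper_force: 30.0
```

Emit:
{"method": "play_rows", "body": {
  "targets": [
    [[0, 0, -0.001], [0, 0, 0], 0.01],
    [[0, 0, 0], [0, 0, 0], 0.03],
    [[0, 0, 0], [0, 0, 0], 0.05],
    [[0, 0, 0], [0, 0, 0], 0.05],
    [[0, 0, -0.01], [0, 0, 0], 0.05]
  ]
}}

```text
clock: 8.45
tcp_pos: [0.5704, 0.0433, 0.0762]
orientation: [-3.139, -0.001, 1.919]
contact_force: [-0.6, 0.4, 1.1]
width: 0.0491
gripper_force: 0.0
```

Emit:
{"method": "play_rows", "body": {
  "targets": [
    [[0, 0, -0.03], [0, 0, 0], 0.05],
    [[0, 0, -0.05], [0, 0, 0], 0.06],
    [[0, 0, -0.06], [0, 0, 0], 0.08],
    [[0, 0, -0.03], [0, 0, 0], 0.095],
    [[0, 0, 0], [0, 0, 0], 0.095]
  ]
}}

```text
clock: 9.07
tcp_pos: [0.5732, 0.0433, 0.2517]
orientation: [3.134, 0.003, 1.919]
contact_force: [0.3, -0.3, -0.2]
width: 0.0848
gripper_force: 0.0
```

```bash
python3 - <<'E'
from h import *
st()
c=shot('wrist');w=cloud(c);np.savez('w4c.npz',**c)
near=np.hypot(w[...,0]-.5715,w[...,1]-.0433)<.03
for lo,hi in((.07,.1),(.04,.048)):
    q=w[near&(w[...,2]>lo)&(w[...,2]<hi)];print(len(q),np.round(np.median(q,0),4),q.min(0),q.max(0))
plan([.60,-.06,.31],[180,0,20],g=.095)
E
```

```text
9.07 [0.5732 0.0433 0.2517] [1.7959e+02 1.6000e-01 1.0998e+02] F [ 0.3 -0.3 -0.2] T [-0.06 -0.07 -0.02] w 0.0848 g 0.0 j [-0.02 -0.06  1.8  -0.    1.39 -0.37]
356 [0.5711 0.045  0.0835] [0.56155957 0.03406434 0.070195  ] [0.58087918 0.05335118 0.08587768]
1313 [0.5706 0.0474 0.0438] [0.54576848 0.01367438 0.04135451] [0.59730748 0.07186635 0.04798938]
[[-0.0119, -0.001, -0.0068], [0.02, -0.01, 10.0], 0.095]
[[-0.0119, 0.0011, -0.0068], [0.02, -0.01, 10.0], 0.095]
[[-0.0115, 0.0031, -0.0068], [0.02, -0.01, 10.0], 0.095]
[[-0.0108, 0.0051, -0.0068], [0.02, -0.01, 10.0], 0.095]
[[-0.0097, 0.0069, -0.0068], [0.02, -0.01, 10.0], 0.095]
[[-0.0084, 0.0085, -0.0068], [0.02, -0.01, 10.0], 0.095]
[[-0.0068, 0.0098, -0.0068], [0.02, -0.01, 10.0], 0.095]
[[-0.005, 0.0108, -0.0068], [0.02, -0.01, 10.0], 0.095]
[[-0.003, 0.0115, -0.0068], [0.02, -0.01, 10.0], 0.095]
```

Emit:
{"method": "play_rows", "body": {
  "targets": [
    [[-0.0119, -0.001, -0.0068], [0, 0, 10], 0.095],
    [[-0.0119, 0.001, -0.0068], [0, 0, 10], 0.095],
    [[-0.0115, 0.003, -0.0068], [0, 0, 10], 0.095],
    [[-0.011, 0.005, -0.0068], [0, 0, 10], 0.095],
    [[-0.0097, 0.007, -0.0068], [0, 0, 10], 0.095]
  ]
}}

```text
clock: 9.75
tcp_pos: [0.5858, -0.0147, 0.2783]
orientation: [-3.137, 0.002, 1.041]
contact_force: [0.8, 1.1, -0.3]
width: 0.0951
gripper_force: 0.0
```

Emit:
{"method": "play_rows", "body": {
  "targets": [
    [[-0.0084, 0.0085, -0.0068], [0, 0, 10], 0.095],
    [[-0.0068, 0.01, -0.0068], [0, 0, 10], 0.095],
    [[-0.005, 0.011, -0.0068], [0, 0, 10], 0.095],
    [[-0.003, 0.0115, -0.0068], [0, 0, 10], 0.095],
    [[0, 0, 0], [0, 0, 0], 0.095]
  ]
}}

```text
clock: 10.38
tcp_pos: [0.5992, -0.0611, 0.3063]
orientation: [-3.14, 0.003, 0.35]
contact_force: [-0.4, 0.4, -0.1]
width: 0.0952
gripper_force: 0.0
```

```bash
python3 - <<'E'
from h import *
st()
c=shot('wrist');w=cloud(c);np.savez('w5c.npz',**c);save(c,'w5.png')
d=shot('top');np.savez('top5.npz',**d);d=shot('side');np.savez('side5.npz',**d)
E
```

```text
10.38 [ 0.5992 -0.0611  0.3063] [-1.7991e+02  1.5000e-01  2.0040e+01] F [-0.4  0.4 -0.1] T [0.   0.1  0.01] w 0.0952 g 0.0 j [-0.19 -0.01  1.67  0.    1.49  1.03]
```

View pics/w5.png

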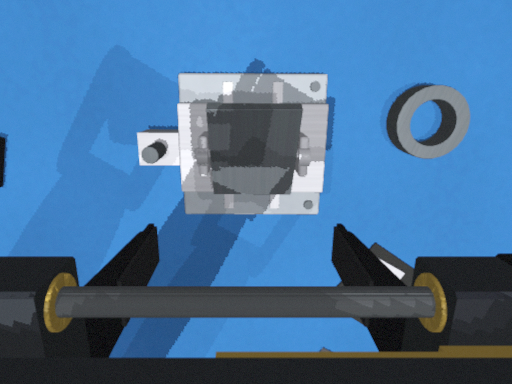

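Wrist view shows the dark face at columns 208–300, rows 103–194; pin seated in the ear at (152,152).

```bash
cat > face.py <<'E'
from h import *
def fit(q):
    for _ in range(4):
        c=q.mean(0);n=np.linalg.svd(q-c,full_matrices=False)[2][2];n*=np.sign(n[2]);r=(q-c)@n;q=q[abs(r)<2.5*r.std()+1e-4]
    return c,n,r.std()
def face(f,box):
    c=dict(np.load(f));w=cloud(c);m=np.zeros(w.shape[:2],bool);m[box[1]:box[3],box[0]:box[2]]=1;m&=np.isfinite(w[...,2])&(w[...,2]>.06)
    c0,n,s=fit(w[m]);az=np.degrees(np.arctan2(n[1],n[0]))
    print(f,'n',np.round(n,4),'tilt',round(np.degrees(np.arccos(n[2])),2),'base yaw',round(az+180 if az<0 else az-180,2),'rms',round(s,5))
    return c,w,c0,n
if __name__=='__main__':
    face('top5.npz',(252,150,264,166))
    face('top2.npz',(252,150,264,166))
    c,w,c0,n=face('w5c.npz',(225,120,285,180))
    d=abs((w-c0)@n)<.003;g=c['color'].max(2)<110;V,U=np.mgrid[:384,:512]
    m=(d&g&(U>190)&(U<315)&(V>90)&(V<205)).astype(np.uint8);m=cv2.morphologyEx(m,cv2.MORPH_OPEN,np.ones((5,5)))
    q=w[m>0];q=q[np.isfinite(q[:,2])]
    for yaw in (18,19,20,21,22):
        ex=np.array([np.cos(np.radians(yaw)),np.sin(np.radians(yaw)),0]);ey=np.cross([0,0,1],ex);t=np.degrees(np.arccos(n[2]))
        a=q@ex;b=q@ey
        print(yaw,'x',np.round(np.percentile(a,[.5,99.5]),4),'y',np.round(np.percentile(b,[.5,99.5]),4),len(q))
    r=cv2.minAreaRect((q[:,:2]*1000).astype(np.float32));print(r,'z',q[:,2].min(),q[:,2].max())
    cc=np.array(r[0])/1000;print('centre',cc,'z',c0[2]-((cc-c0[:2])@n[:2])/n[2])
    # ear direction
    h=np.array([.5716,.0434]);dv=h-cc;print('ear-centre',np.hypot(*dv),np.degrees(np.arctan2(dv[1],dv[0]))-90)
E
python3 face.py
```

```text
top5.npz n [ 0.2931 -0.952   0.0886] tilt 84.92 base yaw 107.11 rms 0.01004
top2.npz n [-0.4574 -0.1757  0.8717] tilt 29.34 base yaw 21.01 rms 0.0032
w5c.npz n [-0.465  -0.1681  0.8692] tilt 29.64 base yaw 19.88 rms 0.00057
18 x [0.511  0.6149] y [-0.2968 -0.2038] 5739
19 x [0.5069 0.6102] y [-0.3064 -0.214 ] 5739
20 x [0.5019 0.6052] y [-0.3163 -0.2239] 5739
21 x [0.4976 0.6006] y [-0.3263 -0.2334] 5739
22 x [0.4928 0.5958] y [-0.3363 -0.2429] 5739
((612.3700561523438, -64.2967529296875), (104.93168640136719, 93.74566650390625), 19.47945213317871) z 0.06190101566380368 0.12313989996413388
centre [ 0.61237006 -0.06429675] z 0.09243522304075841
ear-centre 0.1151554951804881 20.734834943425184
```

```bash
python3 - <<'E'
from h import *
plan([.515,-.312,.25],[180,0,-5],n=5,g=.095)
E
```

```text
[[-0.0331, 0.0415, 0.0113], [-0.01, 0.03, 5.02], 0.095]
[[-0.0293, 0.0442, 0.0113], [-0.01, 0.03, 5.02], 0.095]
[[-0.0253, 0.0466, 0.0113], [-0.01, 0.03, 5.02], 0.095]
[[-0.0212, 0.0487, 0.0113], [-0.01, 0.03, 5.02], 0.095]
[[-0.0168, 0.0503, 0.0113], [-0.01, 0.03, 5.02], 0.095]
```

Emit:
{"method": "play_rows", "body": {
  "targets": [
    [[-0.033, 0.0415, 0.011], [0, 0, 5], 0.095],
    [[-0.029, 0.044, 0.011], [0, 0, 5], 0.095],
    [[-0.025, 0.0466, 0.011], [0, 0, 5], 0.095],
    [[-0.021, 0.0487, 0.011], [0, 0, 5], 0.095],
    [[-0.017, 0.05, 0.011], [0, 0, 5], 0.095]
  ]
}}

```text
clock: 11.15
tcp_pos: [0.5151, -0.3123, 0.2523]
orientation: [-3.141, 0.001, -0.088]
contact_force: [1.1, 0.5, 0.8]
width: 0.0949
gripper_force: 0.0
```

Emit:
{"method": "play_rows", "body": {
  "targets": [
    [[0, 0, 0], [0, 0, 0], 0.095],
    [[0, 0, 0], [0, 0, 0], 0.095]
  ]
}}

```text
clock: 11.4
tcp_pos: [0.516, -0.3108, 0.2529]
orientation: [-3.141, 0.0, -0.086]
contact_force: [-0.0, 0.8, 0.4]
width: 0.0954
gripper_force: 0.0
```

```bash
python3 - <<'E'
from h import *
st()
c=shot('wrist');w=cloud(c);np.savez('w6c.npz',**c);save(c,'w6.png')
near=(np.hypot(w[...,0]-.482,w[...,1]+.312)<.05)
for lo,hi in((.04,.052),(.008,.018)):
    m=(near&(w[...,2]>lo)&(w[...,2]<hi)&(c['color'].min(2)>(0 if lo>.03 else 90)));q=w[m];print(m.sum(),np.round(np.median(q,0),4),cv2.minAreaRect((q[:,:2]*1000).astype(np.float32)),cv2.minAreaRect(np.argwhere(m)[:,::-1].astype(np.float32)))
E
```

```text
11.4 [ 0.516  -0.3108  0.2529] [-1.7994e+02  3.0000e-02 -4.9400e+00] F [-0.   0.8  0.4] T [0.   0.22 0.03] w 0.0954 g 0.0 j [-0.63  0.01  1.74  0.    1.4   1.03]
384 [ 0.4832 -0.3125  0.0457] ((481.8692321777344, -312.3135681152344), (11.980630874633789, 40.3015022277832), 79.68904113769531) ((249.30453491210938, 196.1576385498047), (10.93740177154541, 35.33348846435547), 6.115502834320068)
1839 [ 0.4863 -0.3133  0.0118] ((481.88787841796875, -312.4062805175781), (49.86995315551758, 69.9271011352539), 79.498779296875) ((249.2869110107422, 187.84426879882812), (41.827510833740234, 55.770015716552734), 5.194429397583008)
```

View pics/w6.png

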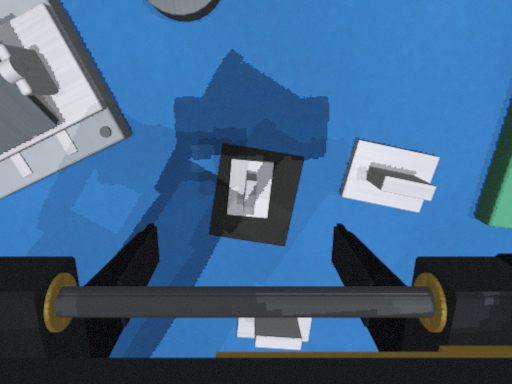

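Plate on mat at (250,188) measures 70x50 with tab 40x12 — the right one; neighbours at (390,177) and (275,328).

```bash
python3 - <<'E'
from h import *
plan([.4819,-.3124,.035],[180,0,-10.4],n=5,g=.05)
E
```

```text
[[-0.0068, 0.001, 0.0437], [-0.01, -0.0, 1.1], 0.05]
[[-0.0068, 0.0011, 0.0437], [-0.01, -0.0, 1.1], 0.05]
[[-0.0068, 0.0013, 0.0437], [-0.01, -0.0, 1.1], 0.05]
[[-0.0068, 0.0014, 0.0437], [-0.01, -0.0, 1.1], 0.05]
[[-0.0067, 0.0015, 0.0437], [-0.01, -0.0, 1.1], 0.05]
```

Emit:
{"method": "play_rows", "body": {
  "targets": [
    [[-0.0068, 0.001, 0.045], [0, 0, 1.1], 0.05],
    [[-0.0068, 0.001, 0.045], [0, 0, 1.1], 0.05],
    [[-0.0068, 0.0013, 0.04], [0, 0, 1.1], 0.05],
    [[-0.0068, 0.0014, 0.02], [0, 0, 1.1], 0.05],
    [[-0.0067, 0.0015, 0.01], [0, 0, 1.1], 0.05]
  ]
}}

```text
clock: 12.08
tcp_pos: [0.4817, -0.3127, 0.093]
orientation: [-3.141, 0.0, -0.183]
contact_force: [0.1, 0.2, -0.2]
width: 0.0523
gripper_force: 0.0
```

Emit:
{"method": "play_rows", "body": {
  "targets": [
    [[0, 0, 0.03], [0, 0, 0], 0.05],
    [[0, 0, 0.02], [0, 0, 0], 0.05],
    [[0, 0, 0.007], [0, 0, 0], 0.05],
    [[0, 0, 0], [0, 0, 0], 0.05]
  ],
  "newtons": 40
}}

```text
clock: 12.58
tcp_pos: [0.4818, -0.3136, 0.0366]
orientation: [3.142, -0.0, -0.183]
contact_force: [-0.5, -0.2, -0.6]
width: 0.0503
gripper_force: 0.0
```

```bash
python3 - <<'E'
from h import *
st();plan([.4819,-.3124,.035],[180,0,-10.4],n=1,g=.05)
E
```

```text
12.57 [ 0.4818 -0.3136  0.0366] [ 1.800e+02 -1.000e-02 -1.051e+01] F [-0.5 -0.2 -0.6] T [-0.02  0.19 -0.03] w 0.0503 g 0.0 j [-0.67  0.16  1.96  0.    1.02  1.08]
[[-0.0001, -0.0011, 0.0016], [0.0, -0.01, -0.11], 0.05]
```

Emit:
{"method": "play_rows", "body": {
  "targets": [
    [[0, -0.001, 0.0012], [0, 0, 0], 0.03],
    [[0, 0, 0], [0, 0, 0], 0.02],
    [[0, 0, 0], [0, 0, 0], 0.005],
    [[0, 0, 0], [0, 0, 0], 0.005],
    [[0, 0, 0], [0, 0, 0], 0.005]
  ],
  "newtons": 40
}}

```text
clock: 13.2
tcp_pos: [0.4818, -0.3126, 0.0354]
orientation: [3.141, -0.0, -0.184]
contact_force: [0.1, -0.5, 0.7]
width: 0.0114
gripper_force: 40.0
```

```bash
python3 - <<'E'
from h import *
st();c=shot('wrist');w=cloud(c)
q=w[(np.hypot(w[...,0]-.482,w[...,1]+.312)<.05)&(w[...,2]>.008)&(w[...,2]<.016)&(c['color'].min(2)>90)];print(len(q),cv2.minAreaRect((q[:,:2]*1000).astype(np.float32)) if len(q)>9 else 0)
E
```

```text
13.2 [ 0.4818 -0.3126  0.0354] [ 1.7998e+02 -1.0000e-02 -1.0520e+01] F [ 0.1 -0.5  0.7] T [-0.12  0.14  0.01] w 0.0114 g 40.0 j [-0.67  0.16  1.96 -0.    1.02  1.09]
4925 ((493.63690185546875, -314.5485534667969), (50.05817413330078, 46.0799560546875), 79.34469604492188)
```

Emit:
{"method": "play_rows", "body": {
  "targets": [
    [[0, 0, -0.01], [0, 0, 0], 0.005],
    [[0, 0, -0.03], [0, 0, 0], 0.005],
    [[0, 0, -0.05], [0, 0, 0], 0.005],
    [[0, 0, -0.05], [0, 0, 0], 0.005],
    [[0, 0, -0.02], [0, 0, 0], 0.005]
  ]
}}

```text
clock: 13.88
tcp_pos: [0.4829, -0.3133, 0.1991]
orientation: [3.139, -0.005, -0.183]
contact_force: [-0.1, 0.2, -3.4]
width: 0.012
gripper_force: 40.0
```

```bash
python3 - <<'E'
from h import *
st();C=np.array([.6122,-.0643,.0922]);t=29.5
Rm=R.from_euler('xyz',[180,-t,20],degrees=True).as_matrix();n=-Rm[:,2];print(n)
print(C+n*(.031+.09));plan(C+n*(.031+.09),[180,-t,20],n=8,g=.005)
E
```

```text
13.88 [ 0.4829 -0.3133  0.1991] [179.85  -0.3  -10.51] F [-0.1  0.2 -3.4] T [0.   0.15 0.01] w 0.012 g 40.0 j [-0.67 -0.02  1.86  0.    1.3   1.09]
[-0.46272679 -0.16841878  0.8703557 ]
[ 0.55621006 -0.08467867  0.19751304]
[[0.0038, -0.0298, 0.0001], [1.01, 3.57, -3.72], 0.005]
[[0.0057, -0.0294, 0.001], [1.01, 3.57, -3.72], 0.005]
[[0.0075, -0.029, 0.0019], [1.01, 3.57, -3.72], 0.005]
[[0.0092, -0.0284, 0.0029], [1.01, 3.57, -3.72], 0.005]
[[0.0108, -0.0277, 0.004], [1.01, 3.57, -3.72], 0.005]
[[0.0123, -0.0269, 0.0052], [1.01, 3.57, -3.72], 0.005]
[[0.0136, -0.0259, 0.0065], [1.01, 3.57, -3.72], 0.005]
[[0.0149, -0.0249, 0.0078], [1.01, 3.57, -3.72], 0.005]
```

Emit:
{"method": "play_rows", "body": {
  "targets": [
    [[0.0038, -0.03, 0], [1, 3.57, -3.72], 0.005],
    [[0.0057, -0.0294, 0.001], [1, 3.57, -3.72], 0.005],
    [[0.0075, -0.029, 0.002], [1, 3.57, -3.72], 0.005],
    [[0.0092, -0.0284, 0.003], [1, 3.57, -3.72], 0.005],
    [[0.0108, -0.0277, 0.004], [1, 3.57, -3.72], 0.005]
  ]
}}

```text
clock: 14.5
tcp_pos: [0.5267, -0.1679, 0.1923]
orientation: [-3.103, -0.319, 0.14]
contact_force: [-0.3, 0.0, -2.1]
width: 0.012
gripper_force: 40.0
```

Emit:
{"method": "play_rows", "body": {
  "targets": [
    [[0.0123, -0.027, 0.005], [1, 3.57, -3.72], 0.005],
    [[0.0136, -0.026, 0.0065], [1, 3.57, -3.72], 0.005],
    [[0.015, -0.025, 0.008], [1, 3.57, -3.72], 0.005],
    [[0, 0, 0], [0, 0, 0], 0.005],
    [[0, 0, 0], [0, 0, 0], 0.005]
  ]
}}

```text
clock: 15.12
tcp_pos: [0.5546, -0.0835, 0.1929]
orientation: [-3.136, -0.51, 0.346]
contact_force: [0.3, 0.7, -2.3]
width: 0.0118
gripper_force: 40.0
```

```bash
python3 - <<'E'
from h import *
st();C=np.array([.6122,-.0643,.0922]);t=29.5
n=np.array([-.4627,-.1684,.8704])
c=shot('wrist');np.savez('w7c.npz',**c);save(c,'w7.png')
d=shot('side');np.savez('side7.npz',**d)
plan(C+n*(.031+.02),[180,-t,20],n=3,g=.005)
E
```

```text
15.12 [ 0.5546 -0.0835  0.1929] [-179.7   -29.19   19.8 ] F [ 0.3  0.7 -2.3] T [-0.19  0.57 -0.01] w 0.0118 g 40.0 j [-0.41 -0.29  2.16  0.44  0.93  0.61]
[[0.001, 0.0004, 0.0224], [-0.05, 0.08, -0.06], 0.005]
[[0.0009, 0.0004, 0.0224], [-0.05, 0.08, -0.06], 0.005]
[[0.0009, 0.0004, 0.0224], [-0.05, 0.08, -0.06], 0.005]
```

View pics/w7.png

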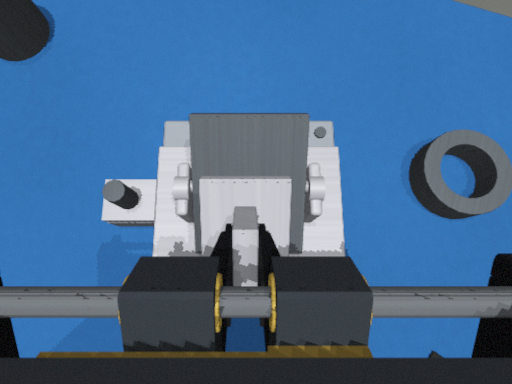

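Plate (rows 178+, columns 200–293) is held square to the dark face (columns 191–308), centred. Check both planes from this view.

```bash
python3 - <<'E'
from face import *
c,w,c0,n=face('w7c.npz',(200,122,298,165)); print(c0)
# plate upper surface left and right of tab
V,U=np.mgrid[:384,:512]
m=(V>185)&(V<222)&(((U>207)&(U<225))|((U>265)&(U<285)))&np.isfinite(w[...,2]);q=w[m];p0,pn,s=fit(q);print('plate n',pn,np.degrees(np.arccos(pn[2])),s,len(q))
st();o=arm.observe();A=R.from_euler('xyz',o['orientation']).as_matrix();T=np.array(o['tcp_pos'])
print('plate n in tool',A.T@pn,'face n in tool',A.T@n,'dist face->platetop',(p0-c0)@n,'TCP->face',(T-c0)@n)
# edges of the face and plate in tool coords
for nm,ref,nn,rows in(('face',c0,n,(135,165)),('plate',p0,pn,(190,215))):
    mm=(abs((w-ref)@nn)<.003)&(V>rows[0])&(V<rows[1])&(U>150)&(U<350);tq=(w[mm]-T)@A
    print(nm,'y',np.percentile(tq[:,1],[1,99]))
mm=(abs((w-c0)@n)<.003)&(U>205)&(U<295)&(V>90)&(V<175);tq=(w[mm]-T)@A;print('face top edge x',np.percentile(tq[:,0],[99,99.8]))
mm=(abs((w-p0)@pn)<.003)&(U>205)&(U<225)&(V>165)&(V<220);tq=(w[mm]-T)@A;print('plate top edge x',np.percentile(tq[:,0],[99,99.8]))
E
```

```text
w7c.npz n [-0.4645 -0.1681  0.8695] tilt 29.6 base yaw 19.9 rms 0.00065
[ 0.64143429 -0.05415937  0.11015627]
plate n [-0.45673082 -0.17280645  0.87265967] 29.230803696598187 0.0005783021668036676 1294
15.22 [ 0.5551 -0.084   0.1937] [-179.75  -29.27   19.79] F [ 0.9 -0.6 -2.6] T [-0.25  0.58 -0.03] w 0.0117 g 40.0 j [-0.42 -0.29  2.16  0.44  0.93  0.61]
plate n in tool [ 6.69818302e-04  3.61256344e-03 -9.99993250e-01] face n in tool [-0.00583751 -0.00344099 -0.99997704] dist face->platetop 0.09369151254424461 TCP->face 0.11778578061930359
face y [-0.04426486  0.04736059]
plate y [-0.02564404  0.02314948]
face top edge x [0.06201672 0.06207853]
plate top edge x [0.03404627 0.0341243 ]
```

Emit:
{"method": "play_rows", "body": {
  "targets": [
    [[0.001, 0.0005, 0.02], [-0.12, 0.12, 0], 0.005],
    [[0.001, 0.0005, 0.02], [-0.12, 0.12, 0], 0.005],
    [[0.001, 0.0005, 0.02], [-0.11, 0.11, 0], 0.005],
    [[0, 0, 0.012], [0, 0, 0], 0.005],
    [[0, 0, 0], [0, 0, 0], 0.005]
  ]
}}

```text
clock: 15.85
tcp_pos: [0.5911, -0.0718, 0.1317]
orientation: [3.141, -0.516, 0.346]
contact_force: [-0.2, 0.1, -2.2]
width: 0.0119
gripper_force: 40.0
```

```bash
cat > chk.py <<'E'
from face import *
c=shot('wrist');np.savez('wn.npz',**c);c,w,c0,n=face('wn.npz',(205,122,295,145))
V,U=np.mgrid[:384,:512]
m=(V>180)&(V<222)&(((U>207)&(U<225))|((U>265)&(U<285)))&np.isfinite(w[...,2]);p0,pn,s=fit(w[m])
st();o=arm.observe();A=R.from_euler('xyz',o['orientation']).as_matrix();T=np.array(o['tcp_pos'])
print('plate n in tool',np.round(A.T@pn,4),'face n',np.round(A.T@n,4),'face->platetop',(p0-c0)@n,'TCP->face',(T-c0)@n,'Fn',np.array(o['contact_force'])@n)
C=np.array([.6122,-.0643,.0922]);print('TCP rel centre in tool',A.T@(T-C))
E
python3 chk.py
```

```text
wn.npz n [-0.4308 -0.1548  0.8891] tilt 27.24 base yaw 19.76 rms 0.00069
15.9 [ 0.5914 -0.072   0.1326] [179.92 -29.64  19.82] F [ 0.4 -0.1 -2.2] T [-0.29  0.69  0.06] w 0.0116 g 40.0 j [-0.36 -0.14  2.15  0.47  0.78  0.58]
plate n in tool [-0.0026  0.0014 -1.    ] face n [ 0.0417  0.001  -0.9991] face->platetop 0.020407871349437456 TCP->face 0.043623532711567096 Fn -2.0909084196952374
TCP rel centre in tool [ 0.0007445   0.00022053 -0.04611044]
```

Emit:
{"method": "play_rows", "body": {
  "targets": [
    [[0, 0, 0.004], [0, 0, 0], 0.005],
    [[0, 0, 0.004], [0, 0, 0], 0.005],
    [[0, 0, 0.003], [0, 0, 0], 0.005],
    [[0, 0, 0.001], [0, 0, 0], 0.005],
    [[0, 0, 0], [0, 0, 0], 0.005]
  ]
}}

```text
clock: 16.52
tcp_pos: [0.597, -0.0697, 0.1223]
orientation: [3.14, -0.518, 0.346]
contact_force: [0.3, 0.1, -3.3]
width: 0.0117
gripper_force: 40.0
```

Emit:
{"method": "play_rows", "body": {
  "targets": [
    [[0, 0, 0.0007], [0, 0, 0], 0.005],
    [[0, 0, 0], [0, 0, 0], 0.005]
  ]
}}

```text
clock: 16.77
tcp_pos: [0.5974, -0.0696, 0.1217]
orientation: [3.14, -0.518, 0.346]
contact_force: [-1.2, 0.6, -2.3]
width: 0.0118
gripper_force: 40.0
```

Emit:
{"method": "play_rows", "body": {
  "targets": [
    [[0, 0, 0.0007], [0, 0, 0], 0.005],
    [[0, 0, 0], [0, 0, 0], 0.005]
  ]
}}

```text
clock: 17.02
tcp_pos: [0.5976, -0.0695, 0.1211]
orientation: [3.14, -0.518, 0.346]
contact_force: [0.3, 0.1, -2.1]
width: 0.0117
gripper_force: 40.0
```

```bash
python3 chk.py
```

```text
wn.npz n [-0.3588 -0.1291  0.9245] tilt 22.41 base yaw 19.79 rms 0.00075
17.07 [ 0.5977 -0.0695  0.1211] [179.89 -29.67  19.85] F [ 0.6  0.3 -3.8] T [-0.21  0.61 -0.01] w 0.0115 g 40.0 j [-0.35 -0.11  2.14  0.48  0.75  0.58]
plate n in tool [-0.0017  0.0011 -1.    ] face n [ 0.1263  0.0015 -0.992 ] face->platetop 0.00500809449373419 TCP->face 0.02547104994571178 Fn -3.7319277274148384
TCP rel centre in tool [ 9.09107639e-04  5.75877428e-06 -3.27718037e-02]
```

Emit:
{"method": "play_rows", "body": {
  "targets": [
    [[0, 0, 0.0006], [0, 0, 0], 0.005],
    [[0, 0, 0], [0, 0, 0], 0.005]
  ]
}}

```text
clock: 17.32
tcp_pos: [0.5979, -0.0694, 0.1205]
orientation: [3.14, -0.518, 0.346]
contact_force: [0.9, 0.6, -2.5]
width: 0.0118
gripper_force: 40.0
```

Emit:
{"method": "play_rows", "body": {
  "targets": [
    [[0, 0, 0.0006], [0, 0, 0], 0.005],
    [[0, 0, 0], [0, 0, 0], 0.005]
  ]
}}

```text
clock: 17.58
tcp_pos: [0.5984, -0.0693, 0.1202]
orientation: [3.14, -0.518, 0.346]
contact_force: [-0.0, 0.0, -1.6]
width: 0.0121
gripper_force: 40.0
```

Emit:
{"method": "play_rows", "body": {
  "targets": [
    [[0, 0, 0.0005], [0, 0, 0], 0.005],
    [[0, 0, 0], [0, 0, 0], 0.005]
  ]
}}

```text
clock: 17.82
tcp_pos: [0.5988, -0.0692, 0.1202]
orientation: [3.14, -0.519, 0.346]
contact_force: [-0.4, 1.0, 1.1]
width: 0.0114
gripper_force: 40.0
```

Emit:
{"method": "play_rows", "body": {
  "targets": [
    [[0, 0, 0.0005], [0, 0, 0], 0.005],
    [[0, 0, 0], [0, 0, 0], 0.005],
    [[0, 0, 0], [0, 0, 0], 0.005]
  ]
}}

```text
clock: 18.2
tcp_pos: [0.5993, -0.0691, 0.1202]
orientation: [3.139, -0.519, 0.347]
contact_force: [-1.5, 1.6, 5.9]
width: 0.0123
gripper_force: 40.0
```

```bash
python3 - <<'E'
from h import *
st();n=np.array([-.4645,-.1681,.8695])
for i in range(4):
    c=shot('wrist');print(np.array(arm.observe()['contact_force']).round(1),np.array(arm.observe()['contact_force'])@n)
A=R.from_euler('xyz',arm.observe()['orientation']).as_matrix();print('F tool',A.T@arm.observe()['contact_force'],'T tool',A.T@arm.observe()['wrist_torque'])
print(A.T@(np.array(arm.observe()['tcp_pos'])-np.array([.6122,-.0643,.0922])))
save(c,'w8.png');np.savez('w8c.npz',**c);w=cloud(c)
from face import fit
V,U=np.mgrid[:384,:512];m=(V>180)&(V<222)&(((U>207)&(U<225))|((U>265)&(U<285)))&np.isfinite(w[...,2]);p0,pn,s=fit(w[m]);print('plate n',pn,np.degrees(np.arccos(pn[2])),s,(p0-np.array([.6122,-.0643,.0922]))@n)
E
```

```text
18.2 [ 0.5993 -0.0691  0.1202] [179.87 -29.75  19.85] F [-1.5  1.6  5.9] T [0.45 0.46 0.21] w 0.0123 g 40.0 j [-0.35 -0.1   2.14  0.48  0.75  0.58]
[-1.2  2.3  5.6] 5.029664593791728
[-2.   2.   5.9] 5.666565964065864
[-2.5  1.2  5.4] 5.640659694819363
[-2.1  2.5  5.9] 5.698233563854406
F tool [ 1.94511814 -3.00317438 -5.70075531] T tool [ 0.57407465 -0.25944354  0.04688412]
[ 0.00191848  0.00015285 -0.0311241 ]
plate n [-0.46557133 -0.16748515  0.86901787] 29.655290372066595 0.000585337378572912 0.0077817088464250325
```

View pics/w8.png

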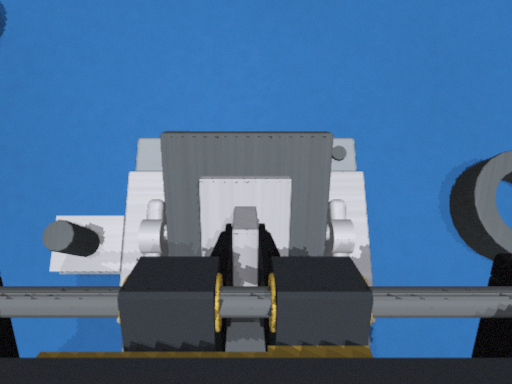

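Plate lies flush (its normal 29.7°, top 7.8 mm above the face), columns 200–291 centred in face 162–331, pin home at (75,238). Bring the press up to about 10 N.

Emit:
{"method": "play_rows", "body": {
  "targets": [
    [[0, -0.0002, 0.0004], [0, 0, 0], 0.005],
    [[0, 0, 0], [0, 0, 0], 0.005],
    [[0, 0, 0], [0, 0, 0], 0.005],
    [[0, 0, 0], [0, 0, 0], 0.005]
  ]
}}

```text
clock: 18.9
tcp_pos: [0.5996, -0.0689, 0.1202]
orientation: [3.139, -0.52, 0.347]
contact_force: [-2.4, 1.5, 5.5]
width: 0.0115
gripper_force: 40.0
```

```bash
python3 - <<'E'
from h import *
st();n=np.array([-.4645,-.1681,.8695])
for i in range(8):
    shot('wrist');f=np.array(arm.observe()['contact_force']);print(f.round(1),round(f@n,2))
E
```

```text
18.9 [ 0.5996 -0.0689  0.1202] [179.85 -29.78  19.85] F [-2.4  1.5  5.5] T [0.41 0.42 0.25] w 0.0115 g 40.0 j [-0.35 -0.1   2.14  0.48  0.75  0.58]
[-1.9  2.2  6.4] 6.07
[-1.4  2.4  6.2] 5.64
[-2.   1.5  5.7] 5.64
[-1.8  2.6  7.1] 6.56
[-2.6  1.   6.4] 6.6
[-2.6  1.8  6. ] 6.11
[-2.3  0.5  6.7] 6.78
[-2.6  2.8  6.1] 6.03
```

Emit:
{"method": "play_rows", "body": {
  "targets": [
    [[-0.0003, 0, 0.0005], [0, 0, 0], 0.005],
    [[0, 0, 0], [0, 0, 0], 0.005],
    [[0, 0, 0], [0, 0, 0], 0.005],
    [[0, 0, 0], [0, 0, 0], 0.005]
  ]
}}

```text
clock: 19.8
tcp_pos: [0.5998, -0.0688, 0.1202]
orientation: [3.139, -0.52, 0.347]
contact_force: [-2.1, 2.8, 8.1]
width: 0.0119
gripper_force: 40.0
```

```bash
cat > f.py <<'E'
from h import *
st();n=np.array([-.4645,-.1681,.8695]);F=[]
for i in range(6): shot('wrist');F.append(arm.observe()['contact_force'])
f=np.mean(F,0);A=R.from_euler('xyz',arm.observe()['orientation']).as_matrix();print(f.round(2),'Fn',round(f@n,2),'tool',(A.T@f).round(2),A.T@(np.array(arm.observe()['tcp_pos'])-np.array([.6122,-.0643,.0922])))
E
python3 f.py
```

```text
19.8 [ 0.5998 -0.0688  0.1202] [179.85 -29.82  19.87] F [-2.1  2.8  8.1] T [0.62 0.51 0.3 ] w 0.0119 g 40.0 j [-0.35 -0.1   2.14  0.48  0.75  0.58]
[-2.89  2.65  8.28] Fn 8.09 tool [ 2.54 -3.46 -8.09] [ 0.00252527  0.00018968 -0.03081306]
```

```bash
python3 - <<'E'
from face import *
c=shot('wrist');w=cloud(c);g=c['color'].max(2);V,U=np.mgrid[:384,:512]
C=np.array([.6122,-.0643,.0922]);Rm=R.from_euler('xyz',[0,-29.6,19.9],degrees=True).as_matrix()
q=(w-C)@Rm
p=(q[...,2]>.005)&(q[...,2]<.011)&(g>120)&(abs(q[...,1])<.035)&(abs(q[...,0])<.05)
f=(abs(q[...,2])<.003)&(g<115)&(abs(q[...,0])<.08)&(V<240)&(abs(q[...,1])<.05)
for nm,m in(('plate',p),('face',f)): print(nm,m.sum(),'x max',np.percentile(q[m][:,0],99.5),'y',np.percentile(q[m][:,1],[.5,99.5]))
m=(V>180)&(V<222)&(((U>207)&(U<225))|((U>265)&(U<285)));p0,pn,s=fit(w[m]);print('plate n',pn@Rm,'h',((p0-C)@Rm)[2])
pin=w[(np.hypot(w[...,0]-.5716,w[...,1]-.0434)<.012)&(w[...,2]>.06)];print('pin',np.nanmax(pin,0),np.nanmedian(pin,0))
E
```

```text
plate 4821 x max 0.037347890007587 y [-0.02428851  0.02512791]
face 4164 x max 0.06059198059428487 y [-0.04933277  0.04862367]Traceback (most recent call last):
  File "<stdin>", line 8, in <module>
  File "face.py", line 4, in fit
    c=q.mean(0);n=np.linalg.svd(q-c,full_matrices=False)[2][2];n*=np.sign(n[2]);r=(q-c)@n;q=q[abs(r)<2.5*r.std()+1e-4]
                  ~~~~~~~~~~~~~^^^^^^^^^^^^^^^^^^^^^^^^^
    u, s, vh = gufunc(a, signature=signature)
               ~~~~~~^^^^^^^^^^^^^^^^^^^^^^^^
    raise LinAlgError("SVD did not converge")
numpy.linalg.LinAlgError: SVD did not converge
```

The plate is about 1.7 mm off centre up the slope and centred across it, pressing at about 10 N, so I'm handing in.

```bash
python3 -c "
from h import *
st();print(arm.sign_off())"
```

```text
20.15 [ 0.5999 -0.0688  0.1202] [179.85 -29.82  19.87] F [-3.6  2.2  7.9] T [0.58 0.5  0.33] w 0.0117 g 40.0 j [-0.35 -0.1   2.14  0.48  0.75  0.58]
the job is handed in; nothing more can be done
None
```

The job is handed in at 20.2 s: the lock pin is fully home and released, and the plate is gripped and pressed flush on the face with about 10 N (worked out from the wrist force), about 1.7 mm up-slope of the middle.

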